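Hold the angle gauge on a stool leg's sprung foot at the splay mark

TASK

Pick up the angle gauge by its wooden handle, set it level on the domed steel foot of the stool-leg offcut and press that sprung foot down to its stop. Then rock the gauge sideways on the dome until its swinging pointer settles on the red mark, and finish while still holding the gauge there, the foot pressed fully down by the gauge alone. Leave the other things on the table where they are.

Things in the scene. Friction and masses are not known exactly. Their poses are not given: they have to be found in the camera images.
- gauge: Angle gauge, 0.35 kg, on the table. Origin: centre of its foot's underside; z up, x normal to the white dial (seen from world +x, yaw within 0.35 rad), y along its width. Aluminium foot 46 (x) x 170 (y) x 10 mm; blue-rimmed dial housing 24 x 162 mm, z = 10 to 128 mm; wooden handle post 22 (x) x 30 (y) mm, z = 128 to 185 mm, centred over the foot.
- gauge_grip (a point): Point on the axis of the gauge's wooden handle post, 159 mm above the underside of the foot, 26 mm below the post's top: a good height for the TCP. Axes as gauge.
- pointer (a joint): Angle (rad) of the black swinging pointer about the gauge's x, pivot 112 mm above the foot's underside; 0 = hanging to the middle of the foot, positive = lower tip swung towards the gauge's +y. A free pendulum, settling in about 1 s: with the gauge rolled by r about its own x (right hand) it settles at -r.
- mark (a joint): Angle (rad) of the red mark on the dial, same pivot, zero and sign as pointer; between 0.18 and 0.38 and stays put on the dial. The pointer is on the mark when both values are equal, that is with the gauge rolled about its own x by minus this value.
- pointer_tip (a point): Lower tip of the black pointer, 84 mm from the pivot; its z axis runs along the pointer, from tip to pivot.
- mark_tip (a point): Centre of the red mark, a tab 11 mm wide and 30 mm long, 82 mm from the pivot; its z axis points to the pivot.
- leg: Offcut of a turned wooden stool leg, standing foot up, fixed to the table. Origin: centre of the underside of its base block, 90 x 90 x 22 mm; the round leg (up to 48 mm thick) ends 75 mm above the table, with the steel foot on top of it.
- glide (a joint): Travel (m) of the steel foot into the leg: 0 = sprung fully out, 0.010 = pressed down to its hard stop. The spring takes 3 N to start and 7 N at the stop; it springs back when released.
- glide_top (a point): Top of the steel foot's dome, on the axis of the leg: 107 mm above the table when out, 97 mm when at its stop; it moves with the foot. The foot is a 28 mm thick upright rod ending in a half ball of 14 mm radius, so the ball's centre is 14 mm below this point.
- sanding_block: Cork sanding block 90 x 45 x 35 mm (origin: centre of its underside). Bystander.
- paint_tin: Closed round paint tin, 100 mm across, 130 mm tall (origin: centre of its underside). Bystander.
- tin_lid: Lilac lid lying flat, 100 mm across, 12 mm high (origin: centre of its underside). Bystander.
- brush: Paint brush lying on the table. Bystander.
- tile: Ceramic tile 100 x 100 x 8 mm lying flat (origin: centre of its underside). Bystander.
- rail_offcut: Square wooden rail offcut 160 x 28 x 28 mm lying flat (origin: centre of its underside). Bystander.
- spanner: Steel spanner lying on the table. Bystander.
Not all that is in view belongs to the job. What is shaped like the gauge but yellow is not meant.

How it is judged:
By the outcome, as a careful person would: the job done as asked, in the order asked, and still so for the second after the job is handed in, while the arm keeps its last pose, push and grip.
It also fails if it takes over 45 s, if anything falls off the work surface, if the arm or the gripper's body presses on something with over 40 N, if the wrist force passes 120 N, or if a joint passes its speed limit or range.

ROBOT

A 6-joint arm with a two-finger parallel gripper is mounted at the origin on the work surface. World frame = base frame: x ahead of the robot, y to its left, z up, the work surface at z = 0. Lengths are in m, angles in rad, forces in N, time in s.
With the tool pointing down it reaches from about 0.35 to 0.8 m from the base axis. Payload 7.3 kg.
Tool frame: the origin (TCP) lies between the finger pads, 19 mm behind the fingertips; this is the grasp point; y points along the fingers, x is the direction in which the jaws open and shut, and the axes are right-handed (so a half turn about y gives the same grasp; the last joint's range is limited). The gripper opens to 85 mm and grips with 20 to 120 N. Pads are 22 mm wide; open, the fingers measure 114 mm over their backs; the gripper's body (76 mm by 85 mm) begins 54 mm behind the grasp point. The pads swing forward as they close: fully open they stand 13 mm farther back than shut.
Start: joints at [0.973, 0.342, 1.524, -0, 1.275, -0.146], TCP at [0.229, 0.472, 0.25] pointing down, gripper open.
Joint ranges: [-2.53, 2.53], [-0.77, 2.02], [0.04, 2.7], [-1, 4.14], [0.28, 2.66], [-3.11, 3.11]. Speed limits (rad/s): [2.57, 2.57, 3.14, 3.14, 3.14, 3.14].

INTERFACE

Orientations are given as a rotation vector (axis times angle).
In Python, from station import ctrl gives the robot as it stands.
- The arm moves only by the shell command python3 -m handwheel 'ROWS' [FORCE]. ROWS is JSON, a list of rows, each an object of numbers: "hand": the opening, from 0 (shut) to 1 (fully open); "dx", "dy", "dz": the shift along the tool's x, y, z in cm; "ax", "ay", "az": the turn, a rotation vector about the tool's x, y, z in degrees. A call has 1 to 12 rows; each row is the pose to reach, as a shift and turn from the pose commanded when the call began, along the tool's axes at that moment; what a row does not reach only later rows make up. A row lasts 1/10 s, in which the tool goes at most 50 mm and 8.59 degrees, less where a joint would pass 70% of its speed; a pose out of reach is approached as far as the arm can. A call with a gripper value outside its range is refused whole. The fingers move at their own pace and stop on an object; FORCE is the grip in N (left out, the last holds). Time passes only in rows, so rows that repeat a pose let the fingers close. It gives the time, the measured TCP pose, the force and the opening at its end, in the units of the state.
- ctrl.get_state(): the state, without advancing time (a new reading comes with each control period).
- ctrl.snapshot(name): name is "scene" or "top" or "wrist"; returns a dict with "frame" (420x560x3 uint8, red, green, blue), "camera_matrix" (3x3 intrinsics, pixels), "position" and "rotation" of the camera in the world; the wrist camera has in their place "hand_eye" (4x4, takes a point from camera to tool coordinates, whose origin is the TCP and whose axes are the tool frame's). Camera axes: x right, y up, looking along -z (the intrinsics and any distortion apply to the point x, -y, -z); pixel columns grow to the right and rows downward; lengths in m; the calibration is good to about 2 mm. A picture is of the moment at which its call begins: read the wrist's pose just before it. There is no depth.
- ctrl.finish_job(): hands the job in, once; it reports no verdict.
The state is a dict: "t": time; "q": joint angles; "qd": joint speeds; "joint_torque": joint torques, N m; "eef_pos": TCP position; "ee_rot": TCP orientation; "force": force on the tool from outside, world axes, zero at the start; "wrist_torque": the same for the moment, N m; "opening": finger opening in m.
Only numpy, scipy, OpenCV 4.12 (cv2) and the standard library are available. Lean on these libraries where they do the work, as an engineer would, in place of code of your own. Each camera call takes 0.05 s, during which the arm holds its last target. There are 200 camera calls.

## Working session

There is one attempt and no reset: what is moved stays moved. The work goes in short steps, Python scripts to look and compute and a shell command to move; the robot and the scene stay as the last step left them, time stands still between calls to the robot, and variables do not carry over. Pictures are saved under pics/ and viewed, about 8 in all and at most 12, crops included, and the job is handed in when it is done.

```bash
mkdir -p pics; ls; cat > h.py <<'E'
import numpy as np, cv2
from scipy.spatial.transform import Rotation as R
from station import ctrl
def snap(n):
    s=ctrl.get_state(); d=ctrl.snapshot(n); K=np.array(d["camera_matrix"])
    if n=="wrist":
        T=np.eye(4);T[:3,:3]=R.from_rotvec(s["ee_rot"]).as_matrix();T[:3,3]=s["eef_pos"]
        C=T@np.array(d["hand_eye"])
    else:
        C=np.eye(4);r=np.array(d["rotation"]);C[:3,:3]=r if r.shape==(3,3) else R.from_rotvec(r).as_matrix();C[:3,3]=d["position"]
    return d,K,C
def save(n,f,crop=None,k=1):
    d,K,C=snap(n); im=d["frame"][:,:,::-1].copy()
    np.savez("pics/"+f+".npz",K=K,C=C,im=im)
    if crop: im=im[crop[1]:crop[3],crop[0]:crop[2]]
    if k!=1: im=cv2.resize(im,None,fx=k,fy=k,interpolation=cv2.INTER_CUBIC)
    cv2.imwrite("pics/"+f+".png",im)
    return d
def load(f):
    z=np.load("pics/"+f+".npz"); return z["K"],z["C"],z["im"]
def pix2plane(K,C,u,v,z):
    d=C[:3,:3]@np.array([(u-K[0,2])/K[0,0],-(v-K[1,2])/K[1,1],-1]); o=C[:3,3]
    return o+d*(z-o[2])/d[2]
def proj(K,C,p):
    q=C[:3,:3].T@(np.array(p)-C[:3,3]); return np.array([K[0,2]+K[0,0]*q[0]/-q[2],K[1,2]+K[1,1]*-q[1]/-q[2]])
E
python3 - <<'E'
from h import *
for n in("scene","top"):
    d=save(n,n+"0"); print(n,{k:v for k,v in d.items() if k!="frame"})
a=[cv2.imread(f"pics/{n}0.png") for n in("scene","top")]
print(ctrl.get_state())
E
```

```text
pics
scene {'camera_matrix': array([[488.84570637,   0.        , 287.36030474],
       [  0.        , 488.84570637, 203.53388036],
       [  0.        ,   0.        ,   1.        ]]), 'position': array([1.36697957, 0.64575905, 1.1333047 ]), 'rotation': array([0.41687735, 0.88379014, 2.08366964])}
top {'camera_matrix': array([[476.19986158,   0.        , 277.76473271],
       [  0.        , 476.19986158, 206.3119075 ],
       [  0.        ,   0.        ,   1.        ]]), 'position': array([ 0.43825023, -0.02225641,  1.63524324]), 'rotation': array([ 0.07271952, -0.04938635, -1.56232504])}
{'t': 0.1, 'q': array([ 9.73040606e-01,  3.42666519e-01,  1.52492264e+00, -2.98716314e-05,
        1.27540541e+00, -1.45992559e-01]), 'qd': array([ 2.82619680e-05, -2.30140401e-03, -3.88617688e-03,  1.04214712e-03,
       -1.10397656e-03,  7.82023878e-04]), 'joint_torque': array([ 7.45911348e-04, -4.34447873e+01, -2.46490216e+01, -2.68118529e-04,
        4.67806065e-03, -2.53908740e-05]), 'eef_pos': array([0.22898385, 0.47205953, 0.24938805]), 'ee_rot': array([-1.390286  , -0.86936573,  0.87145207]), 'force': array([ 0.67833626, -0.37583606, -1.373772  ]), 'wrist_torque': array([0.00927383, 0.0009119 , 0.0732649 ]), 'opening': 0.08512141704159484}
```

View pics/scene0.png

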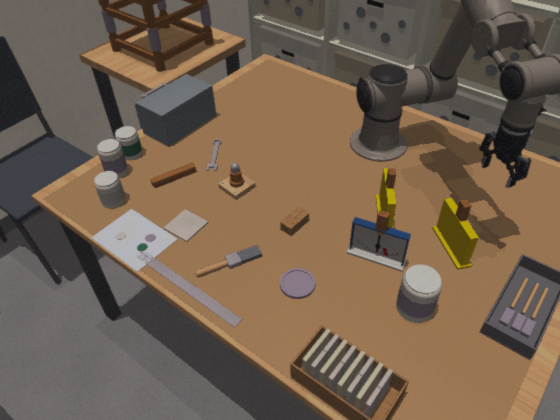

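View pics/top0.png

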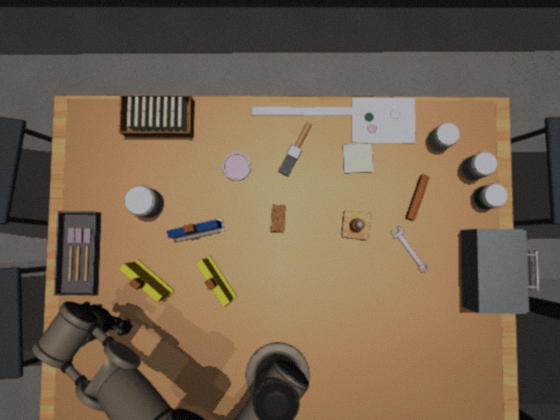

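Gauge candidates are the blue-rimmed one with a dial (scene 380,243; top 196,231) and two yellow decoys (scene 387,200 and 456,233; top 215,281 and 146,280). I choose the blue one. The leg is at scene (237,180) and top (357,225). Next is one close crop to check the choice.

```bash
python3 - <<'E'
from h import *
a=load("scene0")[2][190:280,335:425]; b=load("top0")[2][200:260,155:235]; c=load("top0")[2][195:255,325:385]
f=lambda i,w:cv2.resize(i,(w,int(w*i.shape[0]/i.shape[1])),interpolation=cv2.INTER_CUBIC)
o=np.zeros((600,800,3),np.uint8)
x=f(a,500);o[:500,:500]=x
x=f(b,300);o[:x.shape[0],500:]=x
x=f(c,300);o[230:530,500:]=x
cv2.imwrite("pics/c1.png",o)
E
```

```text
(no output)
```

View pics/c1.png

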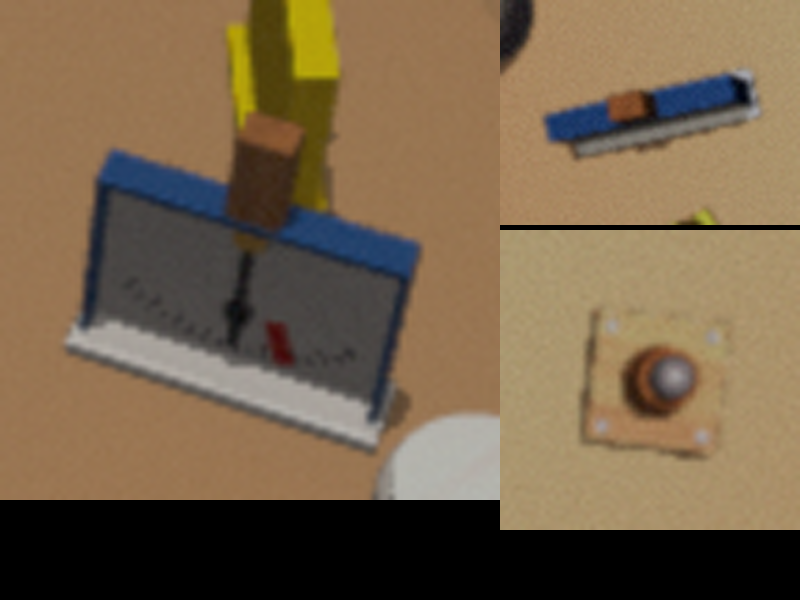

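The crop confirms it: blue rim, dial, black pointer, and the red mark right of the pointer (towards +y). I'll fit the gauge pose, mark angle and leg position from these pixels.

```bash
cat > fit.py <<'E'
from h import *
from scipy.optimize import least_squares
S=load("scene0");T=load("top0")
sc=lambda x,y:(335+x/5.556-.5,190+y/5.556-.5)
tp=lambda x,y:(155+(x-500)/3.75-.5,200+y/3.75-.5)
obs=[]
P=lambda x,y,z:(x/1e3,y/1e3,z/1e3)
for p,m in [((247,113),P(-11,-15,185)),((303,130),P(-11,15,185)),((295,152),P(11,15,185)),((240,137),P(11,-15,185)),
 ((112,152),P(-12,-81,128)),((420,243),P(-12,81,128)),((415,275),P(12,81,128)),((97,183),P(12,-81,128)),
 ((65,347),P(23,-85,0)),((375,450),P(23,85,0))]: obs.append((S,sc(*p),m))
for p,m in [((576,158),P(-23,85,0)),((757,114),P(-23,-85,0)),((546,116),P(12,81,128)),((550,141),P(-12,81,128))]: obs.append((T,tp(*p),m))
def g(v,m):
    c,s=np.cos(v[2]),np.sin(v[2]); return [v[0]+c*m[0]-s*m[1],v[1]+s*m[0]+c*m[1],m[2]]
def res(v): return np.concatenate([proj(o[0][0],o[0][1],g(v,o[2]))-o[1] for o in obs])
r=least_squares(res,[.42,.18,0],loss="soft_l1"); v=r.x; print("gauge",v,np.round(res(v),1))
mk=sc(280,342)
f=lambda a:proj(S[0],S[1],g(v,(.012,.082*np.sin(a[0]),.112-.082*np.cos(a[0]))))-mk
m=least_squares(f,[.28]); print("mark",m.x,m.fun)
# leg: block top corners in top crop, dome
lc=lambda x,y:(325+(x-500)/5-.5,195+(y-230)/5-.5)
q=[pix2plane(T[0],T[1],*lc(*p),.022) for p in((597,308),(588,438),(715,455),(730,322))]
print("block",np.mean(q,0),np.round(q,3)); print("dome(top)",pix2plane(T[0],T[1],*lc(673,377),.100)); print("dome(scene)",pix2plane(S[0],S[1],236,166,.105))
s=ctrl.get_state(); M=R.from_rotvec(s["ee_rot"]).as_matrix(); print("tool axes\n",M.round(3),s["eef_pos"])
c,sn=np.cos(v[2]),np.sin(v[2]); D=np.array([v[0],v[1],.30])-s["eef_pos"]; print("shift tool cm",(M.T@D*100).round(2))
gy=np.array([-sn,c,0])
for k in(1,-1):
    N=np.stack([k*gy,[0,0,-1],np.cross(k*gy,[0,0,-1])],1); print(k,"turn deg",np.degrees(R.from_matrix(M.T@N).as_rotvec()).round(2))
E
python3 fit.py
```

```text
gauge [0.48239139 0.27382756 0.23766183] [ 0.2 -0.5  0.8 -0.5  0.   0.9 -0.9  0.5 -0.2 -0.2  0.5  0.3 -0.8  0.5
 -0.2 -0.1 -0.3  1.8 -0.3  1.4  1.3  0.4  1.2  0.9 -1.   0.5 -0.5  1.2]
mark [0.32600258] [-0.39330193  4.26942868]
block [ 0.50374215 -0.26269444  0.022     ] [[ 0.553 -0.222  0.022]
 [ 0.465 -0.216  0.022]
 [ 0.454 -0.301  0.022]
 [ 0.544 -0.312  0.022]]
dome(top) [ 0.50297159 -0.26104799  0.1       ]
dome(scene) [ 0.50697819 -0.24980623  0.105     ]
tool axes
 [[ 0.437 -0.001 -0.9  ]
 [ 0.9   -0.001  0.437]
 [-0.001 -1.     0.   ]] [0.22898385 0.47205953 0.24938805]
shift tool cm [ -6.78  -5.06 -31.45]
1 turn deg [ -0.04 -39.5   -0.07]
-1 turn deg [ 9.000e-02  1.405e+02 -5.000e-02]
```

```bash
R='' ; python3 -m handwheel '[{"dx":-6.8,"dy":-5,"dz":-31.5,"ay":-39.5,"hand":1},{"dx":-6.8,"dy":-5,"dz":-31.5,"ay":-39.5,"hand":1},{"dx":-6.8,"dy":-5,"dz":-31.5,"ay":-39.5,"hand":1},{"dx":-6.8,"dy":-5,"dz":-31.5,"ay":-39.5,"hand":1},{"dx":-6.8,"dy":-5,"dz":-31.5,"ay":-39.5,"hand":1},{"dx":-6.8,"dy":-5,"dz":-31.5,"ay":-39.5,"hand":1},{"dx":-6.8,"dy":-5,"dz":-31.5,"ay":-39.5,"hand":1},{"dx":-6.8,"dy":-5,"dz":-31.5,"ay":-39.5,"hand":1},{"dx":-6.8,"dy":-5,"dz":-31.5,"ay":-39.5,"hand":1},{"dx":-6.8,"dy":-5,"dz":-31.5,"ay":-39.5,"hand":1}]' 40
python3 - <<'E'
from h import *
save("wrist","w1"); s=ctrl.get_state(); print(s["eef_pos"],s["q"].round(2))
K,C,im=load("w1"); v=[.4824,.2738,.2377]
c,sn=np.cos(v[2]),np.sin(v[2])
for m in[(-11,-15,185),(-11,15,185),(11,15,185),(11,-15,185),(23,85,10),(23,-85,10),(-12,81,128)]:
    p=proj(K,C,[v[0]+(c*m[0]-sn*m[1])/1e3,v[1]+(sn*m[0]+c*m[1])/1e3,m[2]/1e3]); print(m,p.round(0)); cv2.circle(im,tuple(int(i) for i in p),3,(0,255,0),1)
cv2.imwrite("pics/w1.png",im)
E
```

```text
[0.22900955 0.47208974 0.24945001] [ 0.97  0.34  1.52  0.    1.28 -0.15]
(-11, -15, 185) [190. 532.]
(-11, 15, 185) [212. 520.]
(11, 15, 185) [227. 531.]
(11, -15, 185) [205. 543.]
(23, 85, 10) [286. 363.]
(23, -85, 10) [205. 417.]
(-12, 81, 128) [266. 428.]invalid input at $[0]: expected keys hand, dx, dy, dz, ax, ay, az
```

View pics/w1.png

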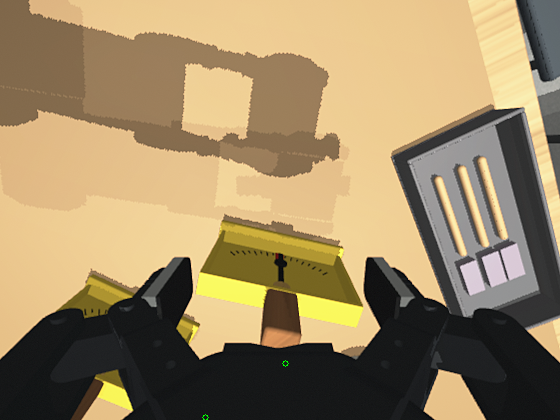

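The move was refused because every key is required, so the arm hasn't moved. The picture only shows the yellow decoys from the start pose. I'll resend with all keys.

```bash
python3 -m handwheel '[{"hand":1,"dx":-6.8,"dy":-5,"dz":-31.5,"ax":0,"ay":-39.5,"az":0},{"hand":1,"dx":-6.8,"dy":-5,"dz":-31.5,"ax":0,"ay":-39.5,"az":0},{"hand":1,"dx":-6.8,"dy":-5,"dz":-31.5,"ax":0,"ay":-39.5,"az":0},{"hand":1,"dx":-6.8,"dy":-5,"dz":-31.5,"ax":0,"ay":-39.5,"az":0},{"hand":1,"dx":-6.8,"dy":-5,"dz":-31.5,"ax":0,"ay":-39.5,"az":0},{"hand":1,"dx":-6.8,"dy":-5,"dz":-31.5,"ax":0,"ay":-39.5,"az":0},{"hand":1,"dx":-6.8,"dy":-5,"dz":-31.5,"ax":0,"ay":-39.5,"az":0},{"hand":1,"dx":-6.8,"dy":-5,"dz":-31.5,"ax":0,"ay":-39.5,"az":0},{"hand":1,"dx":-6.8,"dy":-5,"dz":-31.5,"ax":0,"ay":-39.5,"az":0},{"hand":1,"dx":-6.8,"dy":-5,"dz":-31.5,"ax":0,"ay":-39.5,"az":0}]' 40
cat > w.py <<'E'
from h import *
import sys
f=sys.argv[1]
save("wrist",f); s=ctrl.get_state(); print(s["eef_pos"],s["q"].round(2))
K,C,im=load(f); v=[.4824,.2738,.2377]
c,sn=np.cos(v[2]),np.sin(v[2])
for m in[(-11,-15,185),(-11,15,185),(11,15,185),(11,-15,185),(23,85,10),(23,-85,10),(12,81,128),(12,-81,128)]:
    p=proj(K,C,[v[0]+(c*m[0]-sn*m[1])/1e3,v[1]+(sn*m[0]+c*m[1])/1e3,m[2]/1e3]); print(m,p.round(0)); cv2.circle(im,tuple(int(i) for i in p),3,(0,255,0),1)
cv2.imwrite("pics/"+f+".png",im)
E
python3 w.py w2
```

```text
t: 1.15
eef_pos: [0.482, 0.2741, 0.2996]
ee_rot: [-1.086, -1.381, 1.383]
force: [0.5, -0.5, -0.3]
opening: 0.0855
[0.48182124 0.27444735 0.29969377] [ 0.38  0.36  1.35  0.    1.43 -1.43]
(-11, -15, 185) [258. 200.]
(-11, 15, 185) [294. 200.]
(11, 15, 185) [293. 225.]
(11, -15, 185) [259. 225.]
(23, 85, 10) [335. 194.]
(23, -85, 10) [219. 194.]
(12, 81, 128) [353. 208.]
(12, -81, 128) [200. 208.]
```

View pics/w2.png

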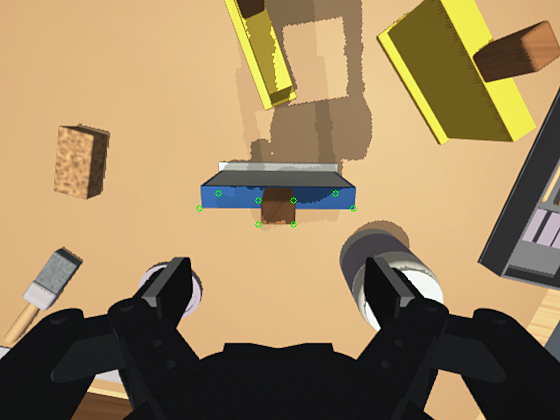

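The gauge projects within about 2 px of the fit (post at 262–296 × 190–224). The wrist camera is on the back side, though. A half turn puts it on the dial side, so I can read the pointer and mark up close.

```bash
python3 -m handwheel '[{"hand":1,"dx":0,"dy":0,"dz":0,"ax":0,"ay":95,"az":0},{"hand":1,"dx":0,"dy":0,"dz":0,"ax":0,"ay":95,"az":0},{"hand":1,"dx":0,"dy":0,"dz":0,"ax":0,"ay":95,"az":0},{"hand":1,"dx":0,"dy":0,"dz":0,"ax":0,"ay":95,"az":0},{"hand":1,"dx":0,"dy":0,"dz":0,"ax":0,"ay":95,"az":0},{"hand":1,"dx":0,"dy":0,"dz":0,"ax":0,"ay":95,"az":0},{"hand":1,"dx":0,"dy":0,"dz":0,"ax":0,"ay":95,"az":0},{"hand":1,"dx":0,"dy":0,"dz":0,"ax":0,"ay":95,"az":0},{"hand":1,"dx":0,"dy":0,"dz":0,"ax":0,"ay":95,"az":0},{"hand":1,"dx":0,"dy":0,"dz":0,"ax":0,"ay":95,"az":0},{"hand":1,"dx":0,"dy":0,"dz":0,"ax":0,"ay":95,"az":0},{"hand":1,"dx":0,"dy":0,"dz":0,"ax":0,"ay":95,"az":0}]' 40
python3 -m handwheel '[{"hand":1,"dx":0,"dy":0,"dz":0,"ax":0,"ay":85,"az":0},{"hand":1,"dx":0,"dy":0,"dz":0,"ax":0,"ay":85,"az":0},{"hand":1,"dx":0,"dy":0,"dz":0,"ax":0,"ay":85,"az":0},{"hand":1,"dx":0,"dy":0,"dz":0,"ax":0,"ay":85,"az":0},{"hand":1,"dx":0,"dy":0,"dz":0,"ax":0,"ay":85,"az":0},{"hand":1,"dx":0,"dy":0,"dz":0,"ax":0,"ay":85,"az":0},{"hand":1,"dx":0,"dy":0,"dz":0,"ax":0,"ay":85,"az":0},{"hand":1,"dx":0,"dy":0,"dz":0,"ax":0,"ay":85,"az":0},{"hand":1,"dx":0,"dy":0,"dz":0,"ax":0,"ay":85,"az":0},{"hand":1,"dx":0,"dy":0,"dz":0,"ax":0,"ay":85,"az":0},{"hand":1,"dx":0,"dy":0,"dz":0,"ax":0,"ay":85,"az":0},{"hand":1,"dx":0,"dy":0,"dz":0,"ax":0,"ay":85,"az":0}]'
python3 w.py w3
```

```text
t: 2.4
eef_pos: [0.4817, 0.2748, 0.3]
ee_rot: [-1.567, -0.118, 0.119]
force: [0.2, 0.2, -0.5]
opening: 0.0854
t: 3.6
eef_pos: [0.4824, 0.2741, 0.3]
ee_rot: [-1.315, 1.027, -1.027]
force: [0.1, -0.6, 0.3]
opening: 0.0856
[0.48252002 0.27403549 0.30001345] [0.38 0.37 1.35 0.   1.43 1.71]
(-11, -15, 185) [297. 224.]
(-11, 15, 185) [262. 223.]
(11, 15, 185) [262. 199.]
(11, -15, 185) [297. 199.]
(23, 85, 10) [219. 161.]
(23, -85, 10) [339. 162.]
(12, 81, 128) [201. 184.]
(12, -81, 128) [357. 185.]
```

View pics/w3.png

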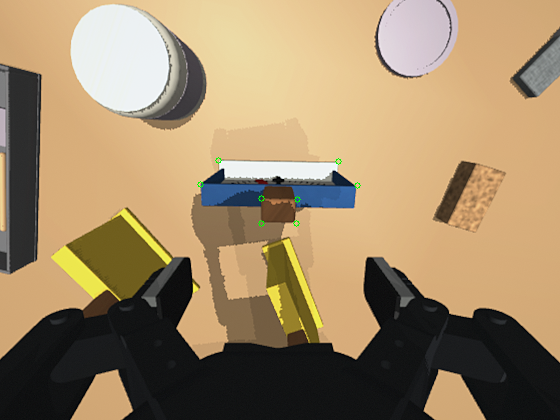

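The fit matches within about 2 px (post top at 262–297 × 199–224, red mark at 262,181). Descend and grip.

```bash
python3 -m handwheel '[{"hand":1,"dx":0,"dy":5,"dz":0,"ax":0,"ay":0,"az":0},{"hand":1,"dx":0,"dy":9,"dz":0,"ax":0,"ay":0,"az":0},{"hand":1,"dx":0,"dy":12,"dz":0,"ax":0,"ay":0,"az":0},{"hand":1,"dx":0,"dy":14,"dz":0,"ax":0,"ay":0,"az":0},{"hand":1,"dx":0,"dy":14,"dz":0,"ax":0,"ay":0,"az":0},{"hand":0,"dx":0,"dy":14,"dz":0,"ax":0,"ay":0,"az":0},{"hand":0,"dx":0,"dy":14,"dz":0,"ax":0,"ay":0,"az":0},{"hand":0,"dx":0,"dy":14,"dz":0,"ax":0,"ay":0,"az":0},{"hand":0,"dx":0,"dy":14,"dz":0,"ax":0,"ay":0,"az":0},{"hand":0,"dx":0,"dy":14,"dz":0,"ax":0,"ay":0,"az":0},{"hand":0,"dx":0,"dy":14,"dz":0,"ax":0,"ay":0,"az":0},{"hand":0,"dx":0,"dy":14,"dz":0,"ax":0,"ay":0,"az":0}]' 60
python3 -m handwheel '[{"hand":0,"dx":0,"dy":0,"dz":0,"ax":0,"ay":0,"az":0},{"hand":0,"dx":0,"dy":0,"dz":0,"ax":0,"ay":0,"az":0},{"hand":0,"dx":0,"dy":-4,"dz":0,"ax":0,"ay":0,"az":0},{"hand":0,"dx":0,"dy":-9,"dz":0,"ax":0,"ay":0,"az":0},{"hand":0,"dx":0,"dy":-14,"dz":0,"ax":0,"ay":0,"az":0},{"hand":0,"dx":0,"dy":-17,"dz":0,"ax":0,"ay":0,"az":0},{"hand":0,"dx":0,"dy":-18,"dz":0,"ax":0,"ay":0,"az":0},{"hand":0,"dx":0,"dy":-18,"dz":0,"ax":0,"ay":0,"az":0}]' 60
python3 - <<'E'
from h import *
s=ctrl.get_state(); M=R.from_rotvec(s["ee_rot"]).as_matrix();print(M.round(3))
print((M.T@(np.array([.503,-.18,.34])-s["eef_pos"])*100).round(2),s["q"].round(2))
E
```

```text
t: 4.85
eef_pos: [0.4833, 0.2741, 0.1611]
ee_rot: [-1.31, 1.031, -1.033]
force: [-1.6, 2.0, 6.4]
opening: 0.0293
t: 5.65
eef_pos: [0.483, 0.2736, 0.3402]
ee_rot: [-1.311, 1.032, -1.033]
force: [-0.2, 0.3, -3.8]
opening: 0.0294
[[ 0.235  0.001  0.972]
 [-0.972  0.     0.235]
 [-0.    -1.     0.001]]
[ 4.456e+01  1.000e-02 -8.740e+00] [ 0.38  0.35  1.27 -0.    1.52  1.71]
```

```bash
python3 -m handwheel '[{"hand":0,"dx":2,"dy":-3,"dz":0,"ax":0,"ay":0,"az":0},{"hand":0,"dx":6,"dy":-4,"dz":0,"ax":0,"ay":0,"az":0},{"hand":0,"dx":11,"dy":-4,"dz":0,"ax":0,"ay":0,"az":0},{"hand":0,"dx":16,"dy":-4,"dz":-2,"ax":0,"ay":0,"az":0},{"hand":0,"dx":20,"dy":-4,"dz":-5,"ax":0,"ay":0,"az":0},{"hand":0,"dx":24,"dy":-4,"dz":-8,"ax":0,"ay":0,"az":0},{"hand":0,"dx":28,"dy":-4,"dz":-11,"ax":0,"ay":0,"az":0},{"hand":0,"dx":32,"dy":-4,"dz":-14,"ax":0,"ay":0,"az":0},{"hand":0,"dx":36,"dy":-4,"dz":-17,"ax":0,"ay":0,"az":0},{"hand":0,"dx":40,"dy":-4,"dz":-19,"ax":0,"ay":0,"az":0},{"hand":0,"dx":44,"dy":-4,"dz":-21,"ax":0,"ay":0,"az":0},{"hand":0,"dx":48,"dy":-4,"dz":-23,"ax":0,"ay":0,"az":0}]' 60
python3 -m handwheel '[{"hand":0,"dx":3,"dy":0,"dz":-0.5,"ax":0,"ay":0,"az":0},{"hand":0,"dx":4.3,"dy":0,"dz":-0.5,"ax":0,"ay":0,"az":0},{"hand":0,"dx":4.3,"dy":0,"dz":-0.5,"ax":0,"ay":0,"az":0},{"hand":0,"dx":4.3,"dy":0,"dz":-0.5,"ax":0,"ay":0,"az":0},{"hand":0,"dx":4.3,"dy":0,"dz":-0.5,"ax":0,"ay":0,"az":0}]' 60
python3 - <<'E'
from h import *
save("wrist","w4"); s=ctrl.get_state(); print(s["eef_pos"],s["q"].round(2))
K,C,im=load("w4")
for p in[(.503,-.261,.107)]+[(.503+a,-.261+b,.022) for a in(-.045,.045) for b in(-.045,.045)]:
    p=proj(K,C,p);print(p.round(1)); cv2.circle(im,tuple(int(i) for i in p),3,(0,255,0),1)
cv2.imwrite("pics/w4.png",im)
E
```

```text
t: 6.85
eef_pos: [0.3709, -0.2483, 0.3772]
ee_rot: [-1.311, 1.037, -1.028]
force: [1.3, 0.4, -2.4]
opening: 0.0295
t: 7.35
eef_pos: [0.3777, -0.2886, 0.3794]
ee_rot: [-1.312, 1.032, -1.03]
force: [-0.3, 1.0, -3.1]
opening: 0.0293
[ 0.37777872 -0.28869686  0.37977637] [-0.81  0.18  1.39  0.    1.57  0.52]
[281.2  78.5]
[301.3 124.2]
[245.9 110. ]
[316.7  63.7]
[258.5  48. ]
```

View pics/w4.png

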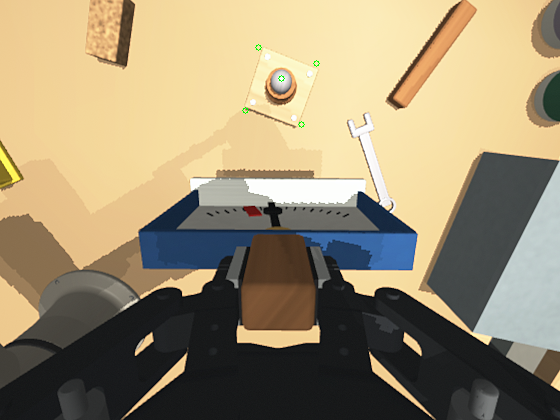

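The leg projection sits on the dome (281,79) and block, so the leg is at (0.503, -0.261). The gauge is held straight, with the pointer at (273,212) and the red mark at (252,210). Next I refine the mark angle and compute the move above the dome.

```bash
cat > ang.py <<'E'
from h import *
from scipy.optimize import least_squares
def pose(s,off=.160):  # gauge frame from tool: gx=tool z, gy=-tool x, gz=-tool y
    M=R.from_rotvec(s["ee_rot"]).as_matrix(); G=np.eye(4); G[:3,0]=M[:,2];G[:3,1]=-M[:,0];G[:3,2]=-M[:,1]
    G[:3,3]=s["eef_pos"]+M[:,1]*off; return G
def redpix(im,roi):
    x0,y0,x1,y1=roi; h=cv2.cvtColor(im[y0:y1,x0:x1],cv2.COLOR_BGR2HSV)
    m=((h[...,0]<6)|(h[...,0]>172))&(h[...,1]>150)&(h[...,2]>70)
    n,l,st,ce=cv2.connectedComponentsWithStats(m.astype(np.uint8)); k=1+np.argmax(st[1:,4])
    ys,xs=np.nonzero(l==k); return np.array([xs.mean()+x0,ys.mean()+y0]),len(xs),(xs.min()+x0,ys.min()+y0,xs.max()+x0,ys.max()+y0)
def solve(K,C,G,px,r=.082):
    f=lambda u:proj(K,C,(G@[u[1],r*np.sin(u[0]),.112-r*np.cos(u[0]),1])[:3])-px
    o=least_squares(f,[.28,.005],x_scale=[.1,.01]); return o.x,o.fun.round(2)
E
python3 - <<'E'
from ang import *
s=ctrl.get_state(); G=pose(s)
K,C,im=load("w4")
for m in[(23,85,10),(23,-85,10),(-12,81,128),(-12,-81,128),(-11,15,185),(-11,-15,185)]: print(m,proj(K,C,(G@[*[i/1e3 for i in m],1])[:3]).round(1))
px,n,b=redpix(im,(200,190,320,232)); print(px,n,b,solve(K,C,G,px))
c,sn=np.cos(.2377),np.sin(.2377); G0=np.eye(4);G0[:2,:2]=[[c,-sn],[sn,c]];G0[:2,3]=.4824,.2740
K,C,im=load("scene0"); px,n,b=redpix(im,(360,225,410,265)); print(px,n,b,solve(K,C,G0,px))
for p in[(.503,-.261,.32),(.503,-.261,.107+.160+.003)]:
    M=R.from_rotvec(s["ee_rot"]).as_matrix(); print((M.T@(np.array(p)-s["eef_pos"])*100).round(2))
E
```

```text
(23, 85, 10) [189.7 177.9]
(23, -85, 10) [368.4 177.9]
(-12, 81, 128) [143.1 269.9]
(-12, -81, 128) [416.2 270. ]
(-11, 15, 185) [243.3 334.7]
(-11, -15, 185) [317.7 334.7]
[252.24193548 210.69354839] 124 (np.int64(244), np.int64(206), np.int64(261), np.int64(215)) (array([ 0.29807992, -0.00266197]), array([-0., -0.]))
[384. 248.] 1 (np.int64(384), np.int64(248), np.int64(384), np.int64(248)) (array([ 0.20487308, -0.01657877]), array([0., 0.]))
[ 0.28  5.98 12.82]
[ 0.29 10.98 12.82]
```

```bash
python3 -m handwheel '[{"hand":0,"dx":0.3,"dy":1,"dz":3,"ax":0,"ay":0,"az":0},{"hand":0,"dx":0.3,"dy":3,"dz":6.5,"ax":0,"ay":0,"az":0},{"hand":0,"dx":0.3,"dy":5,"dz":10,"ax":0,"ay":0,"az":0},{"hand":0,"dx":0.3,"dy":7,"dz":12,"ax":0,"ay":0,"az":0},{"hand":0,"dx":0.3,"dy":9,"dz":12.8,"ax":0,"ay":0,"az":0},{"hand":0,"dx":0.3,"dy":10.5,"dz":12.8,"ax":0,"ay":0,"az":0},{"hand":0,"dx":0.3,"dy":10.5,"dz":12.8,"ax":0,"ay":0,"az":0},{"hand":0,"dx":0.3,"dy":10.5,"dz":12.8,"ax":0,"ay":0,"az":0}]' 60
python3 - <<'E'
from ang import *
save("wrist","w5"); d=save("scene","s5"); print(ctrl.get_state())
a=load("w5")[2][80:320,120:440]; b=load("s5")[2][80:240,170:330]
o=np.zeros((480,800,3),np.uint8); o[:240,:320]=a; x=cv2.resize(b,(480,480),interpolation=cv2.INTER_CUBIC); o[:,320:]=x
cv2.imwrite("pics/c5.png",o)
E
```

```text
t: 8.2
eef_pos: [0.5029, -0.2622, 0.2756]
ee_rot: [-1.313, 1.031, -1.032]
force: [0.5, 0.0, -2.2]
opening: 0.0298
{'t': 8.3, 'q': array([-6.16460572e-01,  4.01379049e-01,  1.36018225e+00,  9.27051636e-05,
        1.37764445e+00,  7.16500498e-01]), 'qd': array([-0.00538613, -0.00276326, -0.00290228, -0.00165663, -0.00287246,
       -0.00053108]), 'joint_torque': array([ 1.69480741e-01, -4.84044743e+01, -2.63099992e+01,  6.81414895e-03,
        2.01503013e-02,  1.04008614e-03]), 'eef_pos': array([ 0.50303827, -0.26277404,  0.27643719]), 'ee_rot': array([-1.31213444,  1.03021878, -1.03419142]), 'force': array([ 1.05656063,  0.59568907, -2.78803437]), 'wrist_torque': array([ 0.0029959 , -0.00441013, -0.00301953]), 'opening': 0.02940013604612775}
```

View pics/c5.png

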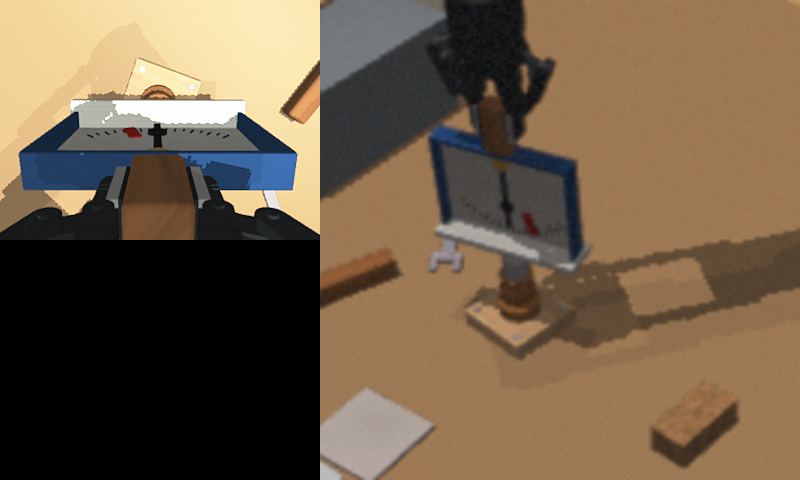

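The gauge is centred above the dome, with the leg collar at (157,90) under the middle of its foot. Press down slowly, watching the force.

```bash
python3 -m handwheel '[{"hand":0,"dx":0,"dy":0.4,"dz":0,"ax":0,"ay":0,"az":0},{"hand":0,"dx":0,"dy":0.8,"dz":0,"ax":0,"ay":0,"az":0},{"hand":0,"dx":0,"dy":1.0,"dz":0,"ax":0,"ay":0,"az":0},{"hand":0,"dx":0,"dy":1.2,"dz":0,"ax":0,"ay":0,"az":0},{"hand":0,"dx":0,"dy":1.4,"dz":0,"ax":0,"ay":0,"az":0},{"hand":0,"dx":0,"dy":1.4,"dz":0,"ax":0,"ay":0,"az":0},{"hand":0,"dx":0,"dy":1.4,"dz":0,"ax":0,"ay":0,"az":0}]' 60
python3 -m handwheel '[{"hand":0,"dx":0,"dy":0.2,"dz":0,"ax":0,"ay":0,"az":0},{"hand":0,"dx":0,"dy":0.3,"dz":0,"ax":0,"ay":0,"az":0},{"hand":0,"dx":0,"dy":0.4,"dz":0,"ax":0,"ay":0,"az":0},{"hand":0,"dx":0,"dy":0.4,"dz":0,"ax":0,"ay":0,"az":0},{"hand":0,"dx":0,"dy":0.4,"dz":0,"ax":0,"ay":0,"az":0}]' 60
```

```text
t: 9.0
eef_pos: [0.5029, -0.263, 0.2614]
ee_rot: [-1.312, 1.032, -1.033]
force: [-0.0, -0.5, 2.9]
opening: 0.0294
t: 9.5
eef_pos: [0.503, -0.263, 0.2577]
ee_rot: [-1.312, 1.031, -1.034]
force: [-0.7, 0.1, 6.2]
opening: 0.0293
```

```bash
python3 -m handwheel '[{"hand":0,"dx":0,"dy":0.1,"dz":0,"ax":0,"ay":0,"az":0},{"hand":0,"dx":0,"dy":0.2,"dz":0,"ax":0,"ay":0,"az":0},{"hand":0,"dx":0,"dy":0.2,"dz":0,"ax":0,"ay":0,"az":0},{"hand":0,"dx":0,"dy":0.2,"dz":0,"ax":0,"ay":0,"az":0}]' 60
python3 - <<'E'
from ang import *
for k in range(1): s=ctrl.get_state(); print(s["t"],s["eef_pos"],s["force"],s["wrist_torque"])
M=R.from_rotvec(s["ee_rot"]).as_matrix(); G=pose(s); print(M.round(4),G[:3,3])
E
```

```text
t: 9.9
eef_pos: [0.5031, -0.263, 0.2575]
ee_rot: [-1.312, 1.029, -1.035]
force: [-2.3, 1.6, 16.0]
opening: 0.0291
9.9 [ 0.50310168 -0.26295209  0.25747137] [-2.26452601  1.62470592 15.97861838] [ 0.36663726  0.62078326 -0.03245312]
[[ 0.2354  0.0029  0.9719]
 [-0.9719 -0.0018  0.2354]
 [ 0.0025 -1.      0.0024]] [ 0.50356763 -0.26324794  0.09747232]
```

The foot is at its stop: about 19 N net, underside at z ≈ 0.0975. Now rock by rolling without slip on the dome to about -17.1° (mark ≈ 0.298).

```bash
python3 -m handwheel '[{"hand":0,"dx":0,"dy":0,"dz":0,"ax":0,"ay":0,"az":0},{"hand":0,"dx":-0.69,"dy":0.01,"dz":0,"ax":0,"ay":0,"az":-2.5},{"hand":0,"dx":-1.38,"dy":0.05,"dz":0,"ax":0,"ay":0,"az":-5},{"hand":0,"dx":-2.06,"dy":0.12,"dz":0,"ax":0,"ay":0,"az":-7.5},{"hand":0,"dx":-2.75,"dy":0.22,"dz":0,"ax":0,"ay":0,"az":-10},{"hand":0,"dx":-3.29,"dy":0.32,"dz":0,"ax":0,"ay":0,"az":-12},{"hand":0,"dx":-3.83,"dy":0.43,"dz":0,"ax":0,"ay":0,"az":-14},{"hand":0,"dx":-4.24,"dy":0.53,"dz":0,"ax":0,"ay":0,"az":-15.5},{"hand":0,"dx":-4.65,"dy":0.64,"dz":0,"ax":0,"ay":0,"az":-17.1},{"hand":0,"dx":-4.65,"dy":0.64,"dz":0,"ax":0,"ay":0,"az":-17.1},{"hand":0,"dx":-4.65,"dy":0.64,"dz":0,"ax":0,"ay":0,"az":-17.1},{"hand":0,"dx":-4.65,"dy":0.64,"dz":0,"ax":0,"ay":0,"az":-17.1}]' 90
python3 -m handwheel '[{"hand":0,"dx":0,"dy":0,"dz":0,"ax":0,"ay":0,"az":0},{"hand":0,"dx":0,"dy":0,"dz":0,"ax":0,"ay":0,"az":0},{"hand":0,"dx":0,"dy":0,"dz":0,"ax":0,"ay":0,"az":0},{"hand":0,"dx":0,"dy":0,"dz":0,"ax":0,"ay":0,"az":0},{"hand":0,"dx":0,"dy":0,"dz":0,"ax":0,"ay":0,"az":0},{"hand":0,"dx":0,"dy":0,"dz":0,"ax":0,"ay":0,"az":0},{"hand":0,"dx":0,"dy":0,"dz":0,"ax":0,"ay":0,"az":0},{"hand":0,"dx":0,"dy":0,"dz":0,"ax":0,"ay":0,"az":0},{"hand":0,"dx":0,"dy":0,"dz":0,"ax":0,"ay":0,"az":0},{"hand":0,"dx":0,"dy":0,"dz":0,"ax":0,"ay":0,"az":0}]' 90
cat > chk.py <<'E'
from ang import *
import sys
n=sys.argv[1]; save("wrist","w"+n); save("scene","s"+n); s=ctrl.get_state(); print(s["t"],s["eef_pos"],s["force"].round(1),s["wrist_torque"].round(2))
M=R.from_rotvec(s["ee_rot"]).as_matrix(); print("tilt of tool y deg",np.degrees(np.arcsin(M[2,0])),np.degrees(np.arcsin(M[2,2])))
K,C,im=load("w"+n); G=pose(s)
px,k,b=redpix(im,(190,170,350,240)); print(px,k,b,solve(K,C,G,px))
a=cv2.resize(im[160:280,130:430],(800,320),interpolation=cv2.INTER_CUBIC)
b=cv2.resize(load("s"+n)[2][100:190,200:300],(311,280),interpolation=cv2.INTER_CUBIC)
o=np.zeros((600,800,3),np.uint8); o[:320]=a; o[320:,:311]=b
b=cv2.resize(im,(373,280)); o[320:,320:693]=b
cv2.imwrite("pics/c"+n+".png",o)
E
python3 chk.py 6
```

```text
t: 11.1
eef_pos: [0.4922, -0.217, 0.2513]
ee_rot: [-1.495, 0.848, -1.256]
force: [-5.4, 7.2, 19.5]
opening: 0.0293
t: 12.1
eef_pos: [0.4922, -0.217, 0.2513]
ee_rot: [-1.495, 0.849, -1.256]
force: [-4.1, 7.3, 18.7]
opening: 0.0292
12.2 [ 0.49218929 -0.21704578  0.25130484] [-4.6  7.4 19.7] [ 0.7   0.96 -0.2 ]
tilt of tool y deg 17.202378471712386 0.16712211502845192
[245.73333333 210.13333333] 15 (np.int64(244), np.int64(209), np.int64(248), np.int64(212)) (array([ 0.36876865, -0.00169707]), array([0., 0.]))
```

View pics/c6.png

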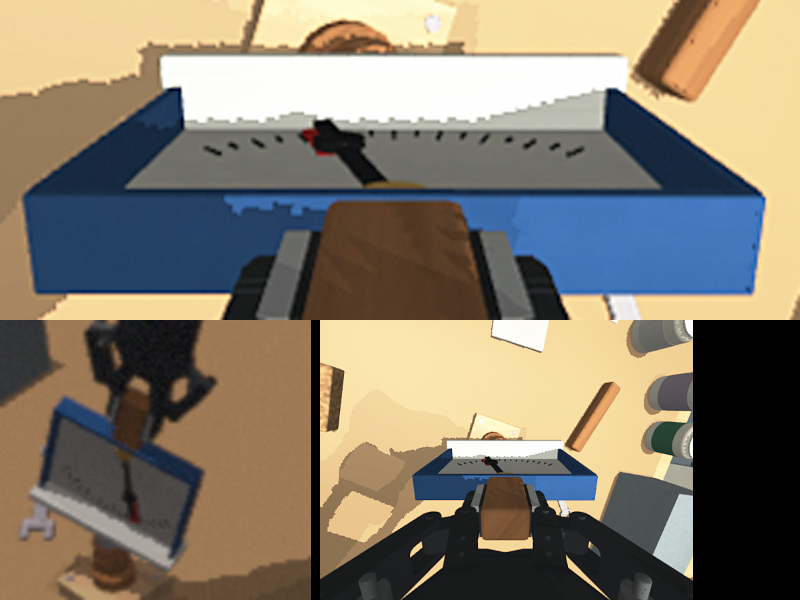

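The pointer lies over the red mark in both views (wrist crop 325,138; scene crop 133,513), with slightly more red showing on its left. I'll measure both angles by back-projecting the black and red pixels onto the dial plane, after fitting the in-hand pose.

```bash
cat > meas.py <<'E'
from ang import *
G0=np.eye(4);G0[:3,:3]=np.array([[0,-1,0],[0,0,-1],[1,0,0]]);G0[1,3]=.160 # gauge in tool
P=lambda *a:np.array([i/1e3 for i in a]+[1])
pts=[((143.1,270.6),P(-12,81,128)),((412,269.9),P(-12,-81,128)),((139.4,233.1),P(12,81,128)),((416.9,233.9),P(12,-81,128)),((190,180.6),P(23,85,0)),((365.1,181.4),P(23,-85,0))]
D=ctrl.snapshot("wrist"); HE=np.array(D["hand_eye"]); K=np.array(D["camera_matrix"])
def Gd(d):
    T=np.eye(4);T[:3,:3]=R.from_rotvec(d[3:]).as_matrix();T[:3,3]=d[:3]; return G0@T
res=lambda d:np.concatenate([*(proj(K,HE,(Gd(d)@p)[:3])-o for o,p in pts),np.array(d[:3])/.003,np.array(d[3:])/.03])
o=least_squares(res,np.zeros(6)); d=o.x; G=Gd(d); print("dpose mm,deg",(d[:3]*1e3).round(1),np.degrees(d[3:]).round(2),o.fun[:12].round(1))
Gi=np.linalg.inv(G)
def yz(us,vs,x):
    C=Gi@HE; r=np.stack([(us-K[0,2])/K[0,0],-(vs-K[1,2])/K[1,1],-np.ones(len(us))],1)@C[:3,:3].T
    t=(x-C[0,3])/r[:,0]; p=C[:3,3]+r*t[:,None]; return p[:,1],p[:,2]
for n in("w4","w5","w6"):
    im=load(n)[2]; h=cv2.cvtColor(im,cv2.COLOR_BGR2HSV); roi=np.zeros(h.shape[:2],bool); roi[200:228,225:330]=1
    red=((h[...,0]<8)|(h[...,0]>170))&(h[...,1]>130)&(h[...,2]>60)&roi
    blk=(h[...,2]<60)&~red&roi; 
    n_,l,st,_=cv2.connectedComponentsWithStats(blk.astype(np.uint8),connectivity=8); blk=l==1+np.argmax(st[1:,4])
    for nm,m in(("red",red),("blk",blk)):
        v,u=np.nonzero(m)
        for x in(-.004,0,.004,.008):
            y,z=yz(u,v,x); rr=np.hypot(y,.112-z); a=np.arctan2(y,.112-z); far=rr>np.percentile(rr,60)
            print(n,nm,len(u),x,"r",(rr.min()*1e3).round(0),(rr.max()*1e3).round(0),"ang mean %.3f mid %.3f far %.3f"%(a.mean(),(np.percentile(a,2)+np.percentile(a,98))/2,a[far].mean()))
E
python3 meas.py
```

```text
dpose mm,deg [-4.5  1.2 -1.7] [ 0.2   1.26 -0.15] [ 0.2  0.2  0.4  1.1 -0.9 -0.1  0.5 -0.6  2.3 -0.5 -2.5 -0.9]
w4 red 127 -0.004 r 81.0 118.0 ang mean 0.252 mid 0.251 far 0.256
w4 red 127 0 r 67.0 102.0 ang mean 0.282 mid 0.282 far 0.283
w4 red 127 0.004 r 53.0 86.0 ang mean 0.325 mid 0.331 far 0.321
w4 red 127 0.008 r 39.0 70.0 ang mean 0.393 mid 0.406 far 0.377
w4 blk 257 -0.004 r 47.0 133.0 ang mean 0.048 mid 0.052 far 0.056
w4 blk 257 0 r 35.0 115.0 ang mean 0.056 mid 0.059 far 0.062
w4 blk 257 0.004 r 22.0 98.0 ang mean 0.069 mid 0.071 far 0.072
w4 blk 257 0.008 r 10.0 81.0 ang mean 0.094 mid 0.111 far 0.087
w5 red 124 -0.004 r 76.0 111.0 ang mean 0.264 mid 0.261 far 0.264
w5 red 124 0 r 63.0 96.0 ang mean 0.297 mid 0.298 far 0.294
w5 red 124 0.004 r 49.0 80.0 ang mean 0.347 mid 0.351 far 0.339
w5 red 124 0.008 r 36.0 65.0 ang mean 0.426 mid 0.441 far 0.405
w5 blk 246 -0.004 r 45.0 123.0 ang mean 0.006 mid 0.007 far 0.006
w5 blk 246 0 r 32.0 107.0 ang mean 0.008 mid 0.008 far 0.007
w5 blk 246 0.004 r 20.0 90.0 ang mean 0.011 mid 0.011 far 0.009
w5 blk 246 0.008 r 8.0 73.0 ang mean 0.017 mid 0.024 far 0.012
w6 red 30 -0.004 r 76.0 110.0 ang mean 0.310 mid 0.305 far 0.303
w6 red 30 0 r 63.0 95.0 ang mean 0.348 mid 0.343 far 0.336
w6 red 30 0.004 r 49.0 79.0 ang mean 0.403 mid 0.402 far 0.382
w6 red 30 0.008 r 36.0 64.0 ang mean 0.490 mid 0.497 far 0.450
w6 blk 278 -0.004 r 45.0 122.0 ang mean 0.205 mid 0.206 far 0.220
w6 blk 278 0 r 32.0 106.0 ang mean 0.238 mid 0.241 far 0.248
w6 blk 278 0.004 r 20.0 90.0 ang mean 0.291 mid 0.293 far 0.286
w6 blk 278 0.008 r 8.0 74.0 ang mean 0.400 mid 0.459 far 0.346
```

```bash
sed -i 's/^for n in("w4".*$/for n in ("w4","w5"):/; /for x in(-.004/,$d' meas.py; cat >> meas.py <<'E'
        for x in((-.001,0,.001) if nm=="red" else(.005,.006)):
            y,z=yz(u,v,x); print(n,nm,x,"y mid/mean mm",((y.min()+y.max())*500).round(2),(y.mean()*1e3).round(2),"z",(z.mean()*1e3).round(1),"a=asin %.3f"%np.arcsin(y.mean()/.082), "a=acos %.3f"%np.arccos(min(1,(.112-z.mean())/.082)))
# IoU fit of the tab in w5
red5=red; 
def quad(a,x,dy):
    c=np.array([(-.0055,.067),(.0055,.067),(.0055,.097),(-.0055,.097)])
    q=[proj(K,HE,(G@[x,dy+r*np.sin(a)+t*np.cos(a),.112-r*np.cos(a)+t*np.sin(a),1])[:3]) for t,r in c]
    m=np.zeros((420*8,560*8),np.uint8); cv2.fillPoly(m,[np.round((np.array(q)+.5)*8).astype(int)],1)
    return cv2.resize(m.astype(np.float32),(560,420),interpolation=cv2.INTER_AREA)
best=sorted(((float(np.minimum(q,red5).sum()/np.maximum(q,red5).sum()),a,x) for a in np.arange(.25,.34,.01) for x in np.arange(-.003,.0031,.001) for q in[quad(a,x,.0007)]),reverse=True)[:8]
for b in best: print(np.round(b,4))
E
python3 meas.py
```

```text
dpose mm,deg [-4.5  1.2 -1.7] [ 0.2   1.26 -0.15] [ 0.2  0.2  0.4  1.1 -0.9 -0.1  0.5 -0.6  2.3 -0.5 -2.5 -0.9]
w4 red -0.001 y mid/mean mm 23.63 23.57 z 27.9 a=asin 0.292 a=acos 0.000
w4 red 0 y mid/mean mm 23.3 23.24 z 31.7 a=asin 0.287 a=acos 0.204
w4 red 0.001 y mid/mean mm 22.97 22.91 z 35.5 a=asin 0.283 a=acos 0.368
w4 blk 0.005 y mid/mean mm 4.9 3.88 z 58.6 a=asin 0.047 a=acos 0.862
w4 blk 0.006 y mid/mean mm 4.84 3.84 z 62.3 a=asin 0.047 a=acos 0.919
w5 red -0.001 y mid/mean mm 23.33 23.29 z 33.3 a=asin 0.288 a=acos 0.286
w5 red 0 y mid/mean mm 23.01 22.97 z 37.0 a=asin 0.284 a=acos 0.417
w5 red 0.001 y mid/mean mm 22.68 22.64 z 40.7 a=asin 0.280 a=acos 0.517
w5 blk 0.005 y mid/mean mm 0.55 0.59 z 61.0 a=asin 0.007 a=acos 0.900
w5 blk 0.006 y mid/mean mm 0.56 0.6 z 64.6 a=asin 0.007 a=acos 0.955
[ 0.8407  0.28   -0.001 ]
[ 0.7987  0.27   -0.001 ]
[0.7851 0.29   0.    ]
[ 0.772  0.29  -0.001]
[0.7569 0.28   0.    ]
[ 0.7194  0.27   -0.002 ]
[0.7059 0.3    0.    ]
[ 0.7005  0.26   -0.001 ]
```

The two angles now differ slightly: the mark fits at about 0.280–0.285 and the gauge is rolled -0.300. I'll rock back by about 1.1°, let the pointer settle, and check again.

```bash
python3 -m handwheel '[{"hand":0,"dx":0.15,"dy":0,"dz":0,"ax":0,"ay":0,"az":0.5},{"hand":0,"dx":0.3,"dy":0,"dz":0,"ax":0,"ay":0,"az":1.0},{"hand":0,"dx":0.3,"dy":0,"dz":0,"ax":0,"ay":0,"az":1.0},{"hand":0,"dx":0.3,"dy":0,"dz":0,"ax":0,"ay":0,"az":1.0},{"hand":0,"dx":0.3,"dy":0,"dz":0,"ax":0,"ay":0,"az":1.0},{"hand":0,"dx":0.3,"dy":0,"dz":0,"ax":0,"ay":0,"az":1.0},{"hand":0,"dx":0.3,"dy":0,"dz":0,"ax":0,"ay":0,"az":1.0},{"hand":0,"dx":0.3,"dy":0,"dz":0,"ax":0,"ay":0,"az":1.0},{"hand":0,"dx":0.3,"dy":0,"dz":0,"ax":0,"ay":0,"az":1.0},{"hand":0,"dx":0.3,"dy":0,"dz":0,"ax":0,"ay":0,"az":1.0},{"hand":0,"dx":0.3,"dy":0,"dz":0,"ax":0,"ay":0,"az":1.0},{"hand":0,"dx":0.3,"dy":0,"dz":0,"ax":0,"ay":0,"az":1.0}]' 90
python3 -m handwheel '[{"hand":0,"dx":0,"dy":0,"dz":0,"ax":0,"ay":0,"az":0},{"hand":0,"dx":0,"dy":0,"dz":0,"ax":0,"ay":0,"az":0},{"hand":0,"dx":0,"dy":0,"dz":0,"ax":0,"ay":0,"az":0},{"hand":0,"dx":0,"dy":0,"dz":0,"ax":0,"ay":0,"az":0},{"hand":0,"dx":0,"dy":0,"dz":0,"ax":0,"ay":0,"az":0},{"hand":0,"dx":0,"dy":0,"dz":0,"ax":0,"ay":0,"az":0}]' 90
python3 chk.py 7
python3 - <<'E'
from ang import *
# model check: tab outline (0.282) + pointer line at 0.282 drawn on upscaled wrist crop
K,C,im=load("w7"); s=ctrl.get_state(); k=5; x0,y0=225,190
D=im[y0:y0+50,x0:x0+110]; o=cv2.resize(D,None,fx=k,fy=k,interpolation=cv2.INTER_NEAREST)
w5=load("w5")[2][y0:y0+50,x0:x0+110]; o2=cv2.resize(w5,None,fx=k,fy=k,interpolation=cv2.INTER_NEAREST)
S=cv2.resize(load("s7")[2][120:185,205:275],None,fx=4,fy=4,interpolation=cv2.INTER_CUBIC)
c=np.zeros((500,800,3),np.uint8); c[:250,:550]=o; c[250:500,:550]=o2; c[:S.shape[0],550:550+S.shape[1]]=S[:,:250]; cv2.imwrite("pics/c7b.png",c)
E
```

```text
t: 13.5
eef_pos: [0.4928, -0.2198, 0.2521]
ee_rot: [-1.484, 0.86, -1.243]
force: [-4.1, 7.3, 18.9]
opening: 0.0289
t: 14.1
eef_pos: [0.4928, -0.2198, 0.2521]
ee_rot: [-1.484, 0.86, -1.243]
force: [-4.4, 6.5, 18.3]
opening: 0.0292
14.2 [ 0.49282214 -0.21978206  0.25205537] [-5.2  6.2 19. ] [ 0.73  0.96 -0.15]
tilt of tool y deg 16.186799607708224 0.15902853178476442
[247.48484848 212.18181818] 33 (np.int64(243), np.int64(209), np.int64(254), np.int64(217)) (array([ 0.3493395 , -0.00373577]), array([ 0., -0.]))
```

View pics/c7b.png

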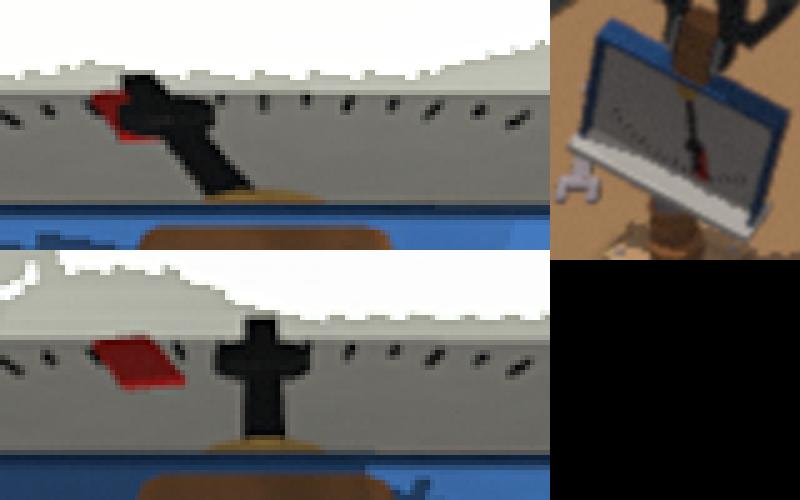

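Both views show red on the +y side, which fits the parallax of a pointer standing proud of the dial. I'll do a model check: calibrate on the known pointer positions in w5 and w7, then solve the mark.

```bash
sed '/^for n in ("w4"/,$d' meas.py > m2.py; cat >> m2.py <<'E'
tips={"w5":((277.4,203.4),-.0025),"w6":None,"w7":((252.8,204.8),.2825)}
b=load("w5")[2]
# joint fit: pose d, pointer plane xp, mark plane xm, mark angle a, from tips (known angle=tilt), mark corners w5, housing points
cor=[(93,342),(150,335),(185,383),(127,388)]; cor=[(225+x/5-.0,190+(y-250)/5-.0) for x,y in cor]
off=-.5
def corners(a,x):
    return [np.array([x,r*np.sin(a)+t*np.cos(a),.112-r*np.cos(a)+t*np.sin(a),1]) for t,r in((.0055,.097),(-.0055,.097),(-.0055,.067),(.0055,.067))]
def model(p):
    G=Gd(p[:6]); xp,xm,a=p[6:]; e=[]
    for (px,an) in(tips["w5"],tips["w7"]): e.append(proj(K,HE,(G@[xp,.084*np.sin(an),.112-.084*np.cos(an),1])[:3])-np.array(px)-off)
    for c,m in zip(cor,corners(a,xm)): e.append(proj(K,HE,(G@m)[:3])-np.array(c)-off)
    for o_,m in pts: e.append((proj(K,HE,(G@m)[:3])-o_)*.5)
    return np.concatenate(e+[np.array(p[:3])/.003*.5,np.array(p[3:6])/.03*.5])
r=least_squares(model,np.r_[d,.006,0,.28],x_scale=np.r_[np.ones(3)*.001,np.ones(3)*.01,.001,.001,.01])
cov=np.linalg.inv(r.jac.T@r.jac); print("xp,xm,mark",r.x[6:],"sd",np.sqrt(np.diag(cov))[6:]*.5,r.fun[:24].round(1)); print((r.x[:3]*1e3).round(1),np.degrees(r.x[3:6]).round(2))
E
python3 m2.py
```

```text
dpose mm,deg [-4.5  1.2 -1.7] [ 0.2   1.26 -0.15] [ 0.2  0.2  0.4  1.1 -0.9 -0.1  0.5 -0.6  2.3 -0.5 -2.5 -0.9]
xp,xm,mark [ 0.00580123 -0.00089811  0.28484048] sd [0.00060569 0.00054937 0.00417493] [ 0.8  0.3 -0.6 -0.3  0.1  0.2  0.   0.8  0.4 -0.5 -0.5 -0.5  0.2  0.2
  0.1  0.6 -0.4  0.   0.2 -0.2  1.  -0.5 -1.4 -0.7]
[-4.   1.4 -1.9] [ 0.34  0.99 -0.19]
```

Mark = 0.285 ± 0.005 and roll = 0.2825. I'll check numerically that the gauge has not shifted in the jaws between w5 and w7, by tracking ticks and housing corners.

```bash
python3 - <<'E'
from h import *
g={n:load(n)[2] for n in("w4","w5","w6","w7")}
def track(a,b,c,w=7,h=6):
    k=4; up=lambda i:cv2.resize(i,None,fx=k,fy=k,interpolation=cv2.INTER_CUBIC)
    x,y=c; t=up(g[a][y-h:y+h,x-w:x+w]); s=up(g[b][y-h-6:y+h+6,x-w-6:x+w+6])
    m=cv2.matchTemplate(s,t,cv2.TM_CCOEFF_NORMED); _,v,_,l=cv2.minMaxLoc(m); return (l[0]/k-6,l[1]/k-6,round(v,2))
for nm,c in(("ticks R",(318,212)),("tick R end",(328,214)),("tick L",(227,212)),("foot R",(365,183)),("foot L",(191,183)),("hous R",(415,234)),("hous L",(141,234)),("hous botR",(413,269)),("hous botL",(143,269)),("pad/post",(243,262))):
    print(nm,*[(b,track("w5",b,c)) for b in("w4","w6","w7")])
E
```

```text
ticks R ('w4', (0.0, -1.25, 0.99)) ('w6', (-0.25, 0.5, 0.98)) ('w7', (-0.25, 0.5, 0.98))
tick R end ('w4', (0.25, -1.25, 0.97)) ('w6', (-0.25, 0.5, 0.95)) ('w7', (-0.25, 0.5, 0.95))
tick L ('w4', (-0.25, -1.75, 0.99)) ('w6', (-0.25, 0.5, 0.99)) ('w7', (-0.25, 0.5, 0.99))
foot R ('w4', (-0.25, -1.25, 0.91)) ('w6', (-3.75, 0.25, 0.68)) ('w7', (-1.75, 0.25, 0.81))
foot L ('w4', (0.0, -2.0, 0.85)) ('w6', (0.0, 0.25, 0.73)) ('w7', (0.0, 0.25, 0.72))
hous R ('w4', (0.0, -0.25, 1.0)) ('w6', (-0.25, 0.25, 0.99)) ('w7', (-0.25, 0.25, 0.99))
hous L ('w4', (-0.25, -1.75, 0.97)) ('w6', (0.0, 0.25, 0.97)) ('w7', (-0.25, 0.25, 0.97))
hous botR ('w4', (0.0, 0.0, 1.0)) ('w6', (-0.25, 0.25, 0.99)) ('w7', (-0.25, 0.25, 0.99))
hous botL ('w4', (-0.25, -1.25, 0.98)) ('w6', (0.0, 0.25, 0.96)) ('w7', (0.0, 0.25, 0.96))
pad/post ('w4', (0.0, 0.0, 1.0)) ('w6', (-1.0, 5.0, 1.0)) ('w7', (-1.0, 5.0, 1.0))
```

The gauge hasn't slipped in the jaws: ticks and housing corners moved by 0.5 px or less. The pointer is at about 0.283–0.287 and the mark at about 0.285–0.295. The ball-centre distance (174.5 mm against 174 mm nominal) and about 22 N net push confirm the foot is at its stop. Handing in.

```bash
python3 -c "
from station import ctrl
s=ctrl.get_state(); print(s['t'],s['force'],s['eef_pos'],s['opening']); print(ctrl.finish_job())"
```

```text
14.25 [-4.15459553  6.51586263 19.4516748 ] [ 0.49282511 -0.21977652  0.25203453] 0.02908541778926387
the job is handed in; nothing more can be done
None
```

I picked up the blue gauge by its handle and set it level on the dome. I then pressed the foot to its stop, rocked the gauge on the dome, and handed in at t = 14.3 s while still holding it there. No verdict was reported.

**Foot at its stop:** The net push was about 22 N, against the 7 N the spring needs. The gauge's height on the dome matched the stop to within about 0.5 mm.

**Pointer on the mark:** With the gauge rolled by -0.2825 rad, the pointer should settle at 0.283–0.287. The image fit put the mark at 0.285 ± 0.005. A rougher estimate from pixel spacing gave 0.295, so the pointer may be up to about 0.01 rad short of the mark. I left that as it was.

**Other checks:**
- **Grip:** ticks and housing corners tracked between the images showed no slip in the jaws. The foot-corner tracks matched poorly, so I did not rely on them.
- **Raw views:** in both cameras the pointer does not look centred on the red mark. I put this down to parallax, because the fit puts the pointer about 6 mm in front of the dial.
- **Bystanders:** I kept the path clear of the other things on the table, but I did not measure their positions again at the end.
- **Refused move:** one early command was refused because it lacked keys, and the arm did not move.

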